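# Open the workshop strongbox by its combination

## Task

Open the blue-grey strongbox on the boot fitter's bench: turn its black combination dial right (clockwise) to 60, then left to 80, then right to 70, stopping at each number without running past it. Then turn the T-handle clockwise as far as it goes, and with it lift the lid about 100 mm at the front edge and let go, so that it stays open. Leave the things lying on the bench where they are.

Things in the scene. Friction and masses are not known exactly. Their poses are not given: they have to be found in the camera images.
- strongbox: Low steel strongbox screwed to the bench, 260 mm deep (its x) by 320 mm wide (its y) by 108 mm high over the shut lid; it does not move. Origin under its centre, on the bench; x points to the hinge side (back), so the front faces -x, z up. The dial is on the lid's left half (+y), the T-handle on its right half, nearer the front.
- dial_grip (a point): Grip point of the combination dial: on its upright axis, 38 mm above the lid. Black round grip, 40 mm in diameter, up to 60 mm above the lid, on a black skirt 96 mm in diameter whose top is 14 mm above the lid; fixed steel ring 120 mm in diameter under it. x points from the axis to the red 0 mark and turns with the dial, z up. Turns endlessly, takes 0.02 to 0.1 N m, stays where left.
- dial_index (a point): Where the number is read: on the edge of the dial, 48 mm from its axis, on the hinge side (box +x), at the inner end of the yellow line on the steel ring. A true lock: each number may be missed by about 2. Stopping on the way for a new grip does no harm; turning back on the way does. If 60 or 80 was overrun, begin again: turn left to about 5, then right to 60, and so on.
- mark0 (a point): The red 0 line, at the edge of the dial (48 mm from the axis); turns with the dial. White lines, longer at every ten, no digits: numbers 0 to 99 go once round, increasing clockwise seen from above, 3.6 degrees each. So turning right (clockwise) lowers the number at the index, turning left raises it. The dial starts between 72 and 97.
- mark60 (a point): Point on the edge of the dial (48 mm from the axis) at number 60; turns with the dial. The dial is at 60 when this point lies at dial_index.
- mark80 (a point): The same for number 80.
- mark70 (a point): The same for number 70.
- handle_bar (a point): Middle of the T-handle's round steel bar: 100 mm long, 16 mm thick, level, its axis 45 mm above the lid, on a stem 15 mm thick. x runs along the bar, z is the upright axis it turns about. Locked, the bar points from front to back (box x). It lies 190 mm in front of the hinge line, 70 mm right (-y) of the lid's middle.
- handle (a joint): Turn of the T-handle in rad: 0 locked, grows clockwise seen from above, stop at 1.4 (bar almost crosswise). Takes about 0.12 N m, stays where left. It draws back the bolts under the lid: the lid is free from about 1.2 on. If the combination is not set it meets a firm, slightly springy stop at about 0.3; do not force it.
- lid (a joint): Opening of the lid in rad: 0 shut, 1.3 fully open. Balanced stiff hinge: lifting takes about 5 to 8 N at the T-handle and the lid stays at whatever angle it is left. 100 mm at the front edge is about 0.39 rad.
- lid_hinge (a point): Middle of the hinge line, at the back edge of the box, at the height of the lid's underside (100 mm above the bench); the line runs along the box's y.
- lid_edge (a point): Middle of the lid's front edge, on its upper face, 260 mm from the hinge line; moves with the lid.
- wipe_tub: White tub of wipes with a yellow label and red lid, 90 mm across, 125 mm tall; origin at the centre of its underside. Leave it alone.
- glue_bottle: Orange glue bottle, 48 mm across, 130 mm tall; origin under its centre. Leave it alone.
- cream_bottle: White bottle, 60 mm across, 140 mm tall; origin under its centre. Leave it alone.
- screwdriver: Screwdriver with a yellow handle, 210 mm long, lying along its x axis; origin under its middle. Leave it alone.
- spanner: Steel spanner, 180 mm long, lying flat along its x axis; origin under its middle. Leave it alone.
- pliers: Pliers with blue grips, 150 mm long, lying flat along their x axis; origin under their middle. Leave them alone.

How it is judged:
By the outcome, as a careful person would: the job done as asked, in the order asked, and still so for the second after the job is handed in, with the robot touching nothing.
It also fails if it takes over 64 s, if anything falls off the work surface, if the arm or the gripper's body presses on something with over 40 N, if the wrist force passes 120 N, or if a joint passes its speed limit or range.

## Robot

A 6-joint arm with a two-finger parallel gripper is mounted at the origin on the work surface. World frame = base frame: x ahead of the robot, y to its left, z up, the work surface at z = 0. Lengths are in mm, angles in rad, forces in N, time in s.
With the tool pointing down it reaches from about 350 to 775 mm from the base axis. Payload 7.3 kg.
Tool frame: the origin (TCP) lies between the finger pads; the fingertips stand bot.tips_ahead ahead of it and the grasp point (between the pads) lies 6 mm ahead of it (bot.tips_ahead is the distance from the TCP to the fingertips, in mm); z points along the fingers, y is the line along which they close (so a half turn about z gives the same grasp; the last joint's range is limited). The gripper opens to 92 mm and grips with 3 to 60 N. Pads are 19 mm wide; open, the fingers measure 130 mm over their backs; the gripper's body (75 mm by 190 mm) begins 47 mm behind the grasp point.
Start: joints at [-1.261, 0.342, 1.524, -0, 1.275, -0.146], TCP at [231.118, -471.409, 251.741] pointing down, gripper open.
Joint ranges: [-2.53, 2.53], [-0.77, 2.02], [0.04, 2.7], [-1, 4.14], [0.28, 2.66], [-3.11, 3.11]. Speed limits (rad/s): [2.57, 2.57, 3.14, 3.14, 3.14, 3.14].

## Interface

Orientations are given as [roll, pitch, yaw] about the fixed x, y, z axes, in that order (R = Rz(yaw) Ry(pitch) Rx(roll)).
In Python, from plant import bot gives the robot as it stands. The module is installed in compiled form; this text tells all that it offers.
- The arm moves only by the tool step_arm, never from a script. Its argument "targets" is one flat list of numbers, 7 for each row, row after row: the opening, from 0 (shut) to 1 (fully open), then the shift along the tool's x, y, z each as a share of 100 mm, from -1 to 1, then the turn, a rotation vector about the tool's x, y, z each as a share of pi/4 rad, from -1 to 1. A call has 1 to 20 rows; each row is the pose to reach, as a shift and turn from the pose commanded when the call began, along the tool's axes at that moment; what a row does not reach only later rows make up. A row lasts 1/8 s, in which the tool goes at most 62.5 mm and 10.7 degrees, less where a joint would pass 70% of its speed; a pose out of reach is approached as far as the arm can. A call with a number of a shift or a turn outside -1 to 1 is refused whole. A call with a gripper value outside its range is refused whole. The fingers move at their own pace and stop on an object; the grip force is fixed at half the most. Time passes only in rows, so rows that repeat a pose let the fingers close. It gives the time, the measured TCP pose, the force, the opening and the grip force at its end, in the units of the state.
- bot.get_obs(): the state, without advancing time (a new reading comes with each control period).
- bot.capture(name): name is "scene" or "side" or "wrist"; returns (picture, depth): 420x560x3 uint8, blue, green, red; 420x560 float32, mm along the optical axis (not along the pixel's ray), 0 where there is no reading.
- bot.camera_info(name): a dict with "fx", "fy", "cx", "cy" (pixels), "camera_from_world" (4x4, takes a point from world to camera coordinates); the wrist camera has in their place "hand_eye" (4x4, takes a point from camera to tool coordinates, whose origin is the TCP and whose axes are the flange's). Camera axes: x right, y down, z forward; pixel columns grow to the right and rows downward; lengths in mm; the calibration is good to about 2 mm. The wrist camera is an equidistant fisheye: a pixel r from the principal point sees the ray r / f radians off the axis. A picture is of the moment at which its call begins: read the wrist's pose just before it. camera_info takes no time and is no camera call.
- bot.close_job(): hands the job in; it is judged then, once.
The state is a dict: "time": time; "joint_positions": joint angles; "dq": joint speeds; "tau": joint torques, N m; "tool_pos": TCP position; "tcp_rot": TCP orientation; "contact_force": force on the tool from outside, world axes, zero at the start; "moment": the same for the moment, N m; "grip_width": finger opening in mm; "finger_force": force on a finger pad.
Only numpy, scipy, OpenCV 4.12 (cv2) and the standard library are available. Lean on these libraries where they do the work, as an engineer would, in place of code of your own. Each camera call takes 0.05 s, during which the arm holds its last target. There are 200 camera calls.

## Working session

There is one attempt and no reset: what is moved stays moved. The work goes in short steps, Python scripts to look and compute and a tool call to move; the robot and the scene stay as the last step left them, time stands still between calls to the robot, and variables do not carry over. Pictures are saved under pics/ and viewed, at most 10 in all, crops included, and the job is handed in when it is done.

Besides the shell and the picture viewer there is one more tool, called after "Request:" as a command line: name --argument value ..., lists and objects as JSON in quotes. step_arm: Moves the arm, as the interface text tells. Shift numbers are shares of 100 mm and turn numbers shares of pi/4 rad, none past 1 either way. Its arguments: {"type":"object","properties":{"targets":{"type":"array"}},"required":["targets"]}

```bash
mkdir -p pics; python3 - <<'E'
from plant import bot
import cv2,numpy as np
o=bot.get_obs();print(o,bot.tips_ahead)
for n in("scene","side"):
    p,d=bot.capture(n);cv2.imwrite(f"pics/{n}0.png",p);np.save(f"{n}_d.npy",d)
    print(n,bot.camera_info(n))
print(bot.camera_info("wrist"))
E
```

```text
{'time': 0.0, 'joint_positions': array([-1.26096972e+00,  3.42722475e-01,  1.52499388e+00,  1.09497696e-06,
        1.27540388e+00, -1.46010379e-01]), 'dq': array([-4.16243741e-04,  1.35372989e-03,  2.29417874e-05,  7.80089346e-04,
       -8.74733721e-05, -2.19687663e-03]), 'tau': array([-7.00227656e-05, -4.31240273e+01, -2.44217902e+01,  7.16973888e-02,
        5.60603582e-02, -1.47910087e-04]), 'tool_pos': array([ 231.01660723, -471.03916245,  251.0531397 ]), 'tcp_rot': array([-3.14008148e+00, -2.23286387e-04,  4.55836496e-01]), 'contact_force': array([ 0.55998453, -0.51894218,  0.15102087]), 'moment': array([-0.07504008,  0.01628223,  0.0161416 ]), 'finger_force': 0.0, 'grip_width': 91.68391175752348} 25.0
scene {'fx': 504.7297879286013, 'fy': 504.7297879286013, 'cx': 274.73021317337555, 'cy': 207.43157532145236, 'camera_from_world': array([[ 6.83098717e-01,  7.30225573e-01, -1.21142462e-02,
        -4.30869109e+02],
       [ 5.99987828e-01, -5.70569235e-01, -5.60772106e-01,
        -2.72603026e+02],
       [-4.16402149e-01,  3.75794306e-01, -8.27881568e-01,
         1.73647909e+0
[... 319 characters left out ...]
6789e-01,  5.78814482e-01, -7.39052961e-01,
         2.83928049e+02],
       [ 3.61408908e-01, -6.44788835e-01, -6.73521313e-01,
         1.41069455e+03],
       [ 0.00000000e+00,  0.00000000e+00,  0.00000000e+00,
         1.00000000e+00]])}
{'fx': 325.19226210127806, 'fy': 325.19226210127806, 'cx': 289.42008872722727, 'cy': 211.04284761515729, 'hand_eye': array([[-4.81008934e-04, -9.61267976e-01, -2.75615034e-01,
         7.43008500e+01],
       [ 9.99999819e-01, -5.61823593e-04,  2.14263277e-04,
         4.44066028e-01],
       [-3.60811456e-04, -2.75614881e-01,  9.61268072e-01,
        -1.32965548e+02],
       [ 0.00000000e+00,  0.00000000e+00,  0.00000000e+00,
         1.00000000e+00]])}
```

View pics/scene0.png

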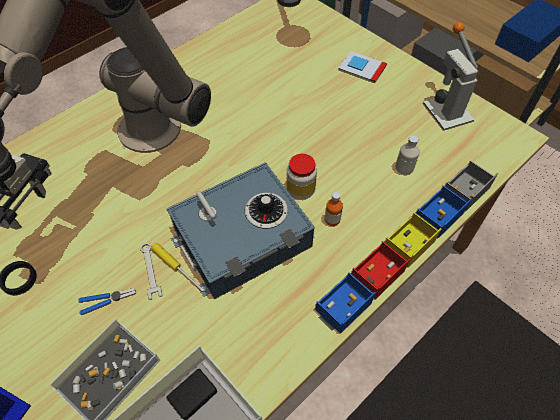

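The scene view shows the box with the handle at about (206,207), the dial at (266,208) and the hinges at (235,268) and (290,238), so its front faces the robot. The tub at (302,175) is close to the left side of the box.

```bash
cat > h.py <<'E'
from plant import bot
import cv2,numpy as np
from scipy.spatial.transform import Rotation as R
def cloud(n,d):
    c=bot.camera_info(n);v,u=np.mgrid[:420,:560]
    P=np.stack([(u-c["cx"])/c["fx"]*d,(v-c["cy"])/c["fy"]*d,d,np.ones_like(d)],-1)
    return (P@np.linalg.inv(c["camera_from_world"]).T)[...,:3]
E
python3 - <<'E'
from h import *
for n in("scene","side"):
    d=np.load(n+"_d.npy");W=cloud(n,d);img=cv2.imread(f"pics/{n}0.png").astype(int)
    if n=="scene":
        print("bench z",np.median(W[300:330,260:300,2]) , "handle",W[207,206],"dial",W[208,266], "tub",W[163,302],"glue",W[197,336])
        c0=W[208,266]
    m=(abs(W[...,2]-108)<6)&(np.hypot(W[...,0]-c0[0],W[...,1]-c0[1])<330)&(d>0)
    k,lab,st,ce=cv2.connectedComponentsWithStats(m.astype(np.uint8));i=1+np.argmax(st[1:,4]);m=lab==i
    P=W[m];r=cv2.minAreaRect(P[:,:2].astype(np.float32));print(n,m.sum(),np.median(P[:,2]),r,cv2.boxPoints(r).round().tolist())
    q=(np.hypot(W[...,0]-c0[0],W[...,1]-c0[1])<260)&(W[...,2]>147)&(W[...,2]<185)
    k,lab,st,ce=cv2.connectedComponentsWithStats(q.astype(np.uint8))
    for i in range(1,k):
        if st[i,4]>25:
            Q=W[lab==i];print(st[i],Q.mean(0),Q.max(0),cv2.minAreaRect(Q[:,:2].astype(np.float32)))
E
```

```text
bench z -0.32112862084750304 handle [ 489.72831336 -118.19427978  160.18107887] dial [597.63900999   1.14165265 149.4103943 ] tub [539.43763649 197.26471919 123.27753464] glue [696.11915658 174.09065259 133.20951336]
scene 8556 107.74489096383411 ((556.1408081054688, -57.33702087402344), (324.92138671875, 291.87579345703125), 77.65644836425781) [[379.0, -185.0], [664.0, -247.0], [733.0, 70.0], [448.0, 133.0]]
[196 191  20  28 182] [ 480.79765485 -113.92683461  158.51881219] [527.61674739 -97.03296643 167.28259046] ((478.8697814941406, -112.571044921875), (15.634252548217773, 99.20726013183594), 77.51425170898438)
[258 195  15  15 171] [584.0913903   10.67621625 157.94877063] [600.83937794  32.8571899  165.2050773 ] ((582.42041015625, 11.523157119750977), (38.37242889404297, 39.733985900878906), 47.26853561401367)
side 5380 107.60501114216208 ((555.8199462890625, -54.52143859863281), (330.363525390625, 294.3861999511719), 77.69209289550781) [[377.0, -185.0], [664.0, -247.0], [735.0, 75.0], [447.0, 138.0]]
[323 191  26  17 149] [ 474.0546448  -105.21281092  156.70378641] [522.55063371 -93.15260359 164.73064704] ((474.6860046386719, -107.34394836425781), (17.35641860961914, 98.07695007324219), 78.05491638183594)
[279 205  14  12 133] [577.55346601  20.89009978 157.38729328] [600.4147755   39.37886682 165.39621912] ((580.368896484375, 15.721723556518555), (39.79295349121094, 45.443756103515625), 16.604970932006836)
```

View pics/side0.png

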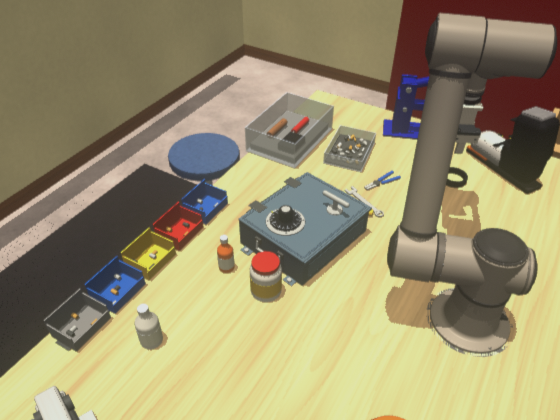

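The side view confirms this: dial at about (286,214), handle bar at (333,200), tub at (266,275) and glue at (226,255). Both cameras agree on dial axis ≈ (581,13), handle ≈ (477,-110) and box x yaw ≈ -0.215, so I'll approach the dial.

Request:
step_arm --targets '[1,0.6,-0.3,0,0,0,-0.3,1,1,-0.53,0,0,0,-0.6,1,1,-0.53,0,0,0,-0.8,1,1,-0.53,0,0,0,-1,1,1,-0.53,0,0,0,-1]'

```text
time: 0.72
tool_pos: [297.6, -379.5, 251.5]
tcp_rot: [-3.141, -0.0, 1.242]
contact_force: [0.5, 0.4, -1.5]
grip_width: 92.1
finger_force: 0.0
```

Request:
step_arm --targets '[1,0.6,0.2,0,0,0,-0.3,1,1,0.31,0,0,0,-0.6,1,1,0.31,0,0,0,-0.6,1,1,0.31,0,0,0,-0.6]'

```text
time: 1.23
tool_pos: [359.4, -295.0, 251.6]
tcp_rot: [-3.141, -0.0, 1.71]
contact_force: [-0.6, 0.1, 0.1]
grip_width: 91.6
finger_force: 0.0
```

```bash
cat >> h.py <<'E'
def pose():
    o=bot.get_obs();return o,o["tool_pos"],R.from_euler("xyz",o["tcp_rot"])
def delta(p,yaw=None):
    o,t,r=pose();print("t",o["time"],"pos",t.round(1),"rpy",o["tcp_rot"].round(3),"q",o["joint_positions"].round(2),"F",o["contact_force"].round(1),"M",o["moment"].round(2),"w",round(o["grip_width"],1),round(o["finger_force"],1))
    s=r.inv().apply(np.array(p)-t)/100
    w=[0,0,0] if yaw is None else (r.inv()*R.from_euler("xyz",[np.pi,0,yaw])).as_rotvec()/(np.pi/4)
    print("shift",s.round(3),"turn",np.round(w,3))
E
python3 -c "
from h import *
delta([581,13,255],1.7)"
```

```text
t 1.225 pos [ 359.4 -295.   251.6] rpy [-3.141 -0.     1.71 ] q [-0.85  0.23  1.68 -0.    1.23 -0.99] F [-0.6  0.1  0.1] M [-0.03 -0.14 -0.  ] w 91.6 0.0
shift [ 2.743  2.621 -0.034] turn [-0.    -0.     0.012]
```

Request:
step_arm --targets '[1,0.5,0.45,0,0,0,0,1,1,0.9,0,0,0,0,1,1,0.9,0,0,0,0,1,1,0.9,0,0,0,0]'

```text
time: 1.72
tool_pos: [434.2, -183.7, 251.6]
tcp_rot: [-3.141, 0.0, 1.711]
contact_force: [0.2, -0.4, -1.1]
grip_width: 92.0
finger_force: 0.0
```

Request:
step_arm --targets '[1,0.5,0.45,0,0,0,0,1,1,0.9,0,0,0,0,1,1,0.9,0,0,0,0,1,1,0.9,0,0,0,0]'

```text
time: 2.22
tool_pos: [509.0, -73.0, 251.4]
tcp_rot: [-3.141, 0.0, 1.711]
contact_force: [0.0, 0.5, 0.3]
grip_width: 91.7
finger_force: 0.0
```

Request:
step_arm --targets '[1,0.4,0.4,0,0,0,0,1,0.74,0.82,0,0,0,0,1,0.74,0.82,0,0,0,0,1,0.74,0.82,0,0,0,0,1,0.74,0.82,0,0,0,0]'

```text
time: 2.85
tool_pos: [579.3, 11.1, 251.9]
tcp_rot: [-3.141, 0.0, 1.71]
contact_force: [-0.3, -0.3, 0.6]
grip_width: 92.1
finger_force: 0.0
```

```bash
cat >> h.py <<'E'
def topview(cz,size=600,mmpp=0.25,center=(581,13),fn=None):
    """rectify wrist image onto the plane z=cz; image up=world +x, left=world +y"""
    o,t,r=pose();p,d=bot.capture("wrist");c=bot.camera_info("wrist");H=c["hand_eye"]
    v,u=np.mgrid[:size,:size].astype(float)
    X=np.stack([center[0]-(v-size/2)*mmpp,center[1]-(u-size/2)*mmpp,np.full_like(u,cz)],-1)
    T=r.inv().apply((X-t).reshape(-1,3));C=(T-H[:3,3])@H[:3,:3]
    th=np.arctan2(np.hypot(C[:,0],C[:,1]),C[:,2]);ph=np.arctan2(C[:,1],C[:,0])
    mx=(c["cx"]+c["fx"]*th*np.cos(ph)).reshape(size,size).astype(np.float32)
    my=(c["cy"]+c["fx"]*th*np.sin(ph)).reshape(size,size).astype(np.float32)
    out=cv2.remap(p,mx,my,cv2.INTER_CUBIC)
    if fn:cv2.imwrite(f"pics/{fn}.png",out);cv2.imwrite(f"pics/{fn}_raw.png",p)
    return out
E
python3 - <<'E'
from h import *
delta([581,13,255],1.7)
topview(122,fn="top1")
E
```

```text
t 2.85 pos [579.3  11.1 251.9] rpy [-3.141  0.     1.71 ] q [-0.11  0.44  1.37 -0.    1.33 -0.25] F [-0.3 -0.3  0.6] M [-0.01 -0.13  0.03] w 92.1 0.0
shift [ 0.016  0.02  -0.031] turn [-0.     0.001  0.012]
```

View pics/top1.png

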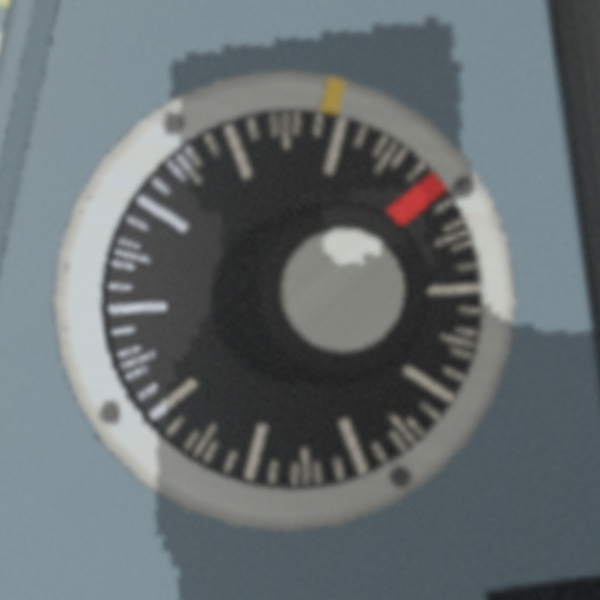

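The rectified view shows the dial centre at (293,298) px, or world ≈ (581.5,14.8). The red 0 is at (415,200) and the yellow index at (333,95). The long 90 mark at (335,145) lies about 1.8° clockwise of the index, so the dial reads ≈ 89.5. From there it's right 29.5 numbers (106°), left 72°, then right 36°.

Request:
step_arm --targets '[1,0.035,0.03,0.3,0,0,0,1,0.035,0.03,0.6,0,0,0,1,0.035,0.03,0.9,0,0,0,1,0.035,0.03,0.99,0,0,0,1,0.035,0.03,0.99,0,0,0]'

```text
time: 3.52
tool_pos: [582.4, 16.4, 153.0]
tcp_rot: [-3.141, 0.0, 1.712]
contact_force: [0.1, 0.3, 0.9]
grip_width: 91.6
finger_force: 0.0
```

Request:
step_arm --targets '[0.38,0,0,0,0,0,0,0.3,0,0,0,0,0,0,0.2,0,0,0,0,0,0,0.2,0,0,0,0,0,0,0.2,0,0,0,0,0,0,0.2,0,0,0,0,0,0]'

```text
time: 4.28
tool_pos: [581.4, 16.8, 152.8]
tcp_rot: [-3.139, -0.0, 1.713]
contact_force: [-3.4, -0.7, 3.5]
grip_width: 39.2
finger_force: 30.0
```

```bash
python3 - <<'E'
from h import *
delta([581.5,14.8,152],1.7)
topview(122,fn="top2")
E
```

```text
t 4.275 pos [581.4  16.8 152.8] rpy [-3.139 -0.     1.713] q [-0.1   0.54  1.5  -0.    1.11 -0.24] F [-3.4 -0.7  3.5] M [-0.09  0.46 -0.01] w 39.2 30.0
shift [-0.02  -0.002  0.008] turn [-0.004 -0.     0.016]
```

View pics/top2.png

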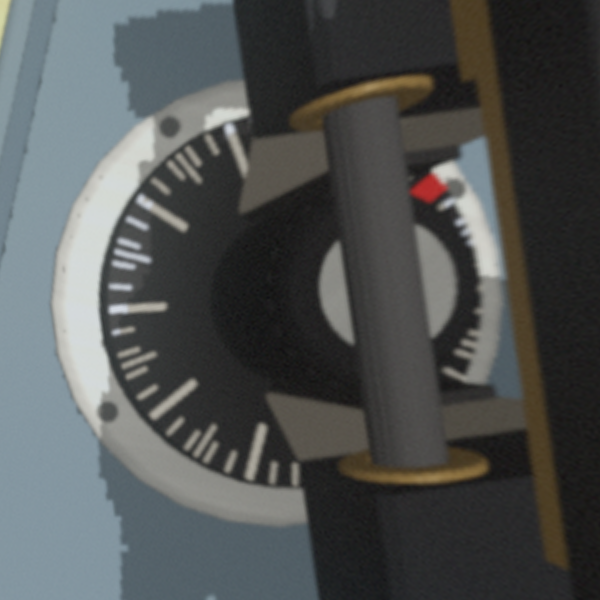

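The grip is good (39.2 mm, 30 N) and the dial hasn't moved. The 80 mark is still at (235,148), the 60 mark at (138,307) and the red mark at (430,190). I'll turn right.

Request:
step_arm --targets '[0.2,0,0,0,0,0,0.1,0.2,0,0,0,0,0,0.25,0.2,0,0,0,0,0,0.4,0.2,0,0,0,0,0,0.55,0.2,0,0,0,0,0,0.7,0.2,0,0,0,0,0,0.85,0.2,0,0,0,0,0,1,0.2,0,0,0,0,0,1]'

```text
time: 5.32
tool_pos: [582.6, 16.4, 152.8]
tcp_rot: [3.141, 0.001, 0.928]
contact_force: [-1.2, -3.0, 1.9]
grip_width: 39.3
finger_force: 30.0
```

Request:
step_arm --targets '[0.2,0,0,0,0,0,0.1,0.2,0,0,0,0,0,0.25,0.2,0,0,0,0,0,0.4,0.2,0,0,0,0,0,0.55,0.2,0,0,0,0,0,0.7,0.2,0,0,0,0,0,0.85,0.2,0,0,0,0,0,0.95,0.2,0,0,0,0,0,1,0.2,0,0,0,0,0,1]'

```text
time: 6.45
tool_pos: [583.1, 15.3, 152.8]
tcp_rot: [3.139, -0.001, 0.144]
contact_force: [0.7, -6.8, 0.0]
grip_width: 39.2
finger_force: 30.0
```

```bash
python3 - <<'E'
from h import *
delta([581.5,14.8,152])
topview(122,fn="top3")
E
```

```text
t 6.45 pos [583.1  15.3 152.8] rpy [ 3.139e+00 -1.000e-03  1.440e-01] q [-0.1   0.54  1.5  -0.    1.1   1.32] F [ 0.7 -6.8  0. ] M [-1.37 -0.17 -0.04] w 39.2 30.0
shift [-0.016  0.002  0.008] turn [0 0 0]
```

View pics/top3.png

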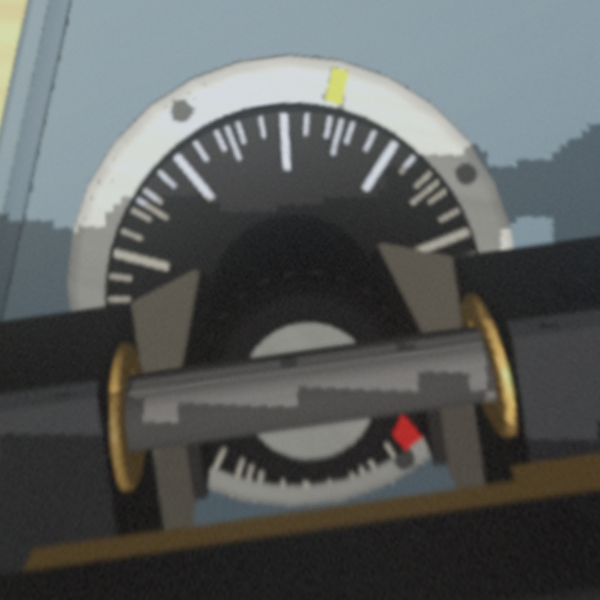

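The mark midway between 60 (285,140) and 70 (380,165) is nearly at the index (337,87), so the dial reads ≈ 64.2. The last 15.3° gets it to 60. I'll follow with left 72° and then check.

Request:
step_arm --targets '[0.2,0,0,0,0,0,0.1,0.2,0,0,0,0,0,0.2,0.2,0,0,0,0,0,0.28,0.2,0,0,0,0,0,0.32,0.2,0,0,0,0,0,0.34,0.2,0,0,0,0,0,0.34,0.2,0,0,0,0,0,0.34]'

```text
time: 7.38
tool_pos: [583.0, 14.9, 152.8]
tcp_rot: [3.138, -0.002, -0.123]
contact_force: [1.0, -8.3, 0.6]
grip_width: 39.3
finger_force: 30.0
```

```bash
python3 - <<'E'
from h import *
delta([581.5,14.8,152])
topview(122,fn="top4")
E
```

```text
t 7.375 pos [583.   14.9 152.8] rpy [ 3.138e+00 -2.000e-03 -1.230e-01] q [-0.1   0.54  1.5  -0.    1.1   1.59] F [ 1.  -8.3  0.6] M [-1.66 -0.05  0.03] w 39.3 30.0
shift [-0.015  0.002  0.008] turn [0 0 0]
```

View pics/top4.png

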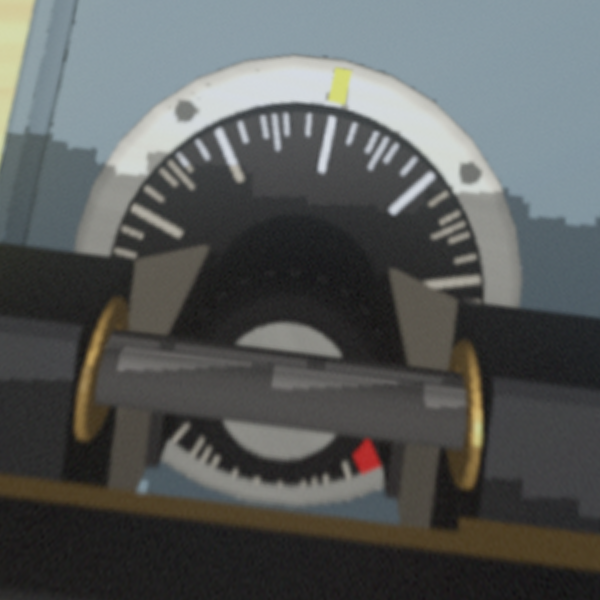

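The 60 mark at (327,145) lines up with the index at (339,88), so the dial reads 60.2 or so. Next is left 72°.

Request:
step_arm --targets '[0.2,0,0,0,0,0,-0.1,0.2,0,0,0,0,0,-0.25,0.2,0,0,0,0,0,-0.4,0.2,0,0,0,0,0,-0.55,0.2,0,0,0,0,0,-0.7,0.2,0,0,0,0,0,-0.85,0.2,0,0,0,0,0,-1,0.2,0,0,0,0,0,-1]'

```text
time: 8.43
tool_pos: [582.8, 16.1, 152.8]
tcp_rot: [3.14, 0.0, 0.661]
contact_force: [0.0, -5.3, -0.3]
grip_width: 39.1
finger_force: 30.0
```

Request:
step_arm --targets '[0.2,0,0,0,0,0,-0.1,0.2,0,0,0,0,0,-0.25,0.2,0,0,0,0,0,-0.4,0.2,0,0,0,0,0,-0.5,0.2,0,0,0,0,0,-0.57,0.2,0,0,0,0,0,-0.6,0.2,0,0,0,0,0,-0.6,0.2,0,0,0,0,0,-0.6]'

```text
time: 9.43
tool_pos: [582.3, 16.7, 152.8]
tcp_rot: [-3.142, 0.0, 1.13]
contact_force: [-2.5, -4.1, 2.4]
grip_width: 39.1
finger_force: 30.0
```

```bash
python3 - <<'E'
from h import *
delta([581.5,14.8,152])
topview(122,fn="top5")
E
```

```text
t 9.425 pos [582.3  16.7 152.8] rpy [-3.142  0.     1.13 ] q [-0.1   0.54  1.5  -0.    1.11  0.34] F [-2.5 -4.1  2.4] M [-0.9   0.28 -0.04] w 39.1 30.0
shift [-0.021  0.001  0.008] turn [0 0 0]
```

View pics/top5.png

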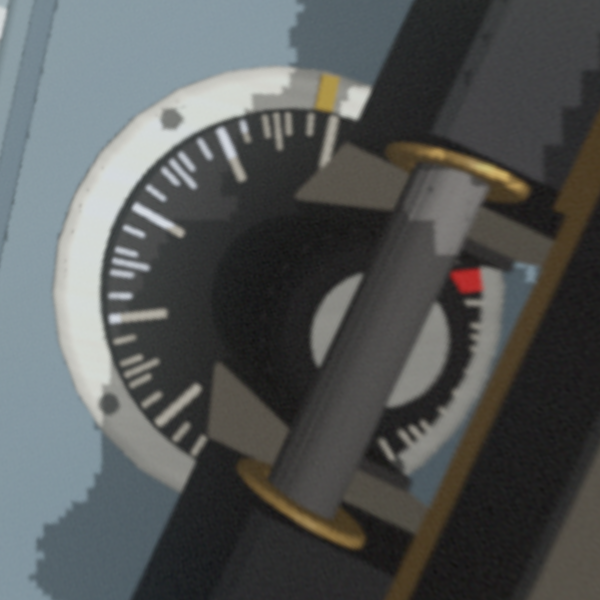

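The 80 mark at (329,143) is at the index (327,92), reading ≈ 79.9. Next is right 35.5°, then release and rise for a clear check.

Request:
step_arm --targets '[0.2,0,0,0,0,0,0.1,0.2,0,0,0,0,0,0.25,0.2,0,0,0,0,0,0.4,0.2,0,0,0,0,0,0.55,0.2,0,0,0,0,0,0.67,0.2,0,0,0,0,0,0.75,0.2,0,0,0,0,0,0.79,0.2,0,0,0,0,0,0.79,0.2,0,0,0,0,0,0.79]'

```text
time: 10.6
tool_pos: [583.0, 16.0, 152.8]
tcp_rot: [3.14, -0.0, 0.51]
contact_force: [-0.7, -6.4, 1.5]
grip_width: 39.2
finger_force: 30.0
```

Request:
step_arm --targets '[0.6,0,0,0,0,0,0,0.8,0,0,0,0,0,0,0.9,0,0,0,0,0,0,1,0,0,0,0,0,0,1,0,0,0,0,0,0,1,0,0,-0.5,0,0,0,1,0,0,-0.9,0,0,0,1,0,0,-0.9,0,0,0,1,0,0,-0.9,0,0,0]'

```text
time: 11.72
tool_pos: [582.0, 17.0, 242.1]
tcp_rot: [-3.141, 0.001, 0.511]
contact_force: [0.2, 0.3, -0.3]
grip_width: 91.8
finger_force: 0.0
```

```bash
python3 - <<'E'
from h import *
a=topview(122); b=topview(160,center=(478,-110))
cv2.imwrite("pics/top6.png",np.hstack([cv2.resize(a,(400,400)),cv2.resize(b,(400,400))]))
# handle pose from box model: project nothing, print targets (grip crosswise to bar: tool y perpendicular to bar)
delta([477,-109,240],-0.215)
E
```

```text
t 11.825 pos [581.8  17.  241.3] rpy [-3.14e+00  2.00e-03  5.11e-01] q [-0.1   0.46  1.38 -0.    1.31  0.96] F [ 0.6  0.1 -0.1] M [-0.    0.   -0.02] w 92.1 0.0
shift [-1.53   0.587  0.015] turn [-0.001  0.003  0.924]
```

View pics/top6.png

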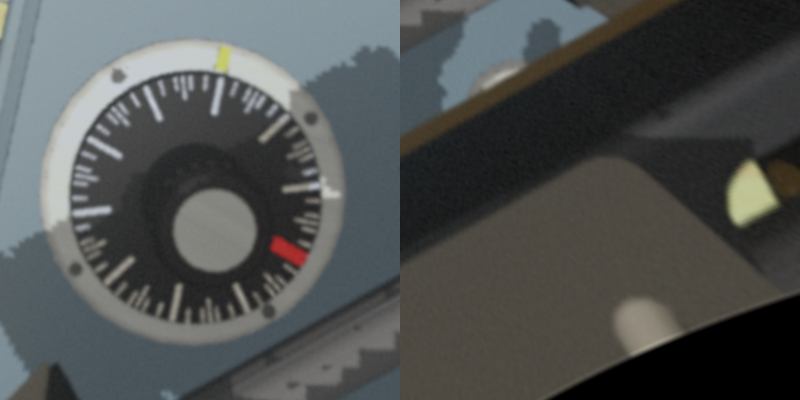

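The dial now reads ≈ 70.3: the 70 mark at (217,97) is at the index (222,60). That's within tolerance, so I'll move on to the handle.

Request:
step_arm --targets '[1,-0.4,0.16,0,0,0,0.2,1,-0.8,0.3,0,0,0,0.4,1,-1,0.4,0,0,0,0.6,1,-1,0.4,0,0,0,0.8,1,-1,0.4,0,0,0,0.92,1,-1,0.4,0,0,0,0.92]'

```text
time: 12.58
tool_pos: [514.3, -66.9, 241.7]
tcp_rot: [-3.142, 0.002, -0.211]
contact_force: [0.9, 0.6, 0.0]
grip_width: 91.8
finger_force: 0.0
```

```bash
cat >> h.py <<'E'
def wcloud():
    """wrist points in the world + picture"""
    o,t,r=pose();p,d=bot.capture("wrist");c=bot.camera_info("wrist");H=c["hand_eye"]
    v,u=np.mgrid[:420,:560];x=u-c["cx"];y=v-c["cy"];rr=np.hypot(x,y)+1e-9;th=rr/c["fx"]
    k=np.tan(np.minimum(th,1.4))/rr
    C=np.stack([x*k*d,y*k*d,d],-1);C[(d<=0)|(th>1.3)]=np.nan
    return r.apply((C@H[:3,:3].T+H[:3,3]).reshape(-1,3)).reshape(420,560,3)+t,p
E
python3 - <<'E'
from h import *
W,p=wcloud();cv2.imwrite("pics/w7.png",p)
m=(W[...,2]>146)&(W[...,2]<170)&(np.hypot(W[...,0]-477,W[...,1]+110)<75)
P=W[m];print(m.sum(),P.mean(0),P.max(0),cv2.minAreaRect(P[:,:2].astype(np.float32)))
l=(abs(W[...,2]-108)<5)&(np.hypot(W[...,0]-550,W[...,1]+56)<200);print("lid z",np.median(W[l][:,2]),cv2.minAreaRect(W[l][:,:2].astype(np.float32)))
delta([477,-110,240],-0.215)
E
```

```text
1923 [ 493.42090341 -113.2717041   158.92099779] [526.64731249 -95.16657195 162.93236315] ((478.6100769042969, -111.60791015625), (16.557302474975586, 97.60720825195312), 78.21702575683594)
lid z 108.06136257838672 ((556.7825317382812, -56.6795654296875), (323.90643310546875, 289.8997497558594), 77.33125305175781)
t 12.625 pos [514.4 -66.8 241.9] rpy [-3.142e+00  2.000e-03 -2.100e-01] q [-0.28  0.34  1.56 -0.    1.25  1.5 ] F [ 0.2  0.4 -1. ] M [ 0.    0.05 -0.01] w 91.9 0.0
shift [-0.276  0.501  0.019] turn [-0.     0.002  0.007]
```

Request:
step_arm --targets '[1,-0.15,0.3,0,0,0,0,1,-0.258,0.51,0,0,0,0,1,-0.258,0.51,0.3,0,0,0,1,-0.258,0.51,0.6,0,0,0,1,-0.258,0.51,0.83,0,0,0,1,-0.258,0.51,0.83,0,0,0]'

```text
time: 13.38
tool_pos: [477.7, -110.8, 158.0]
tcp_rot: [-3.141, 0.004, -0.21]
contact_force: [0.1, -0.4, -0.3]
grip_width: 91.8
finger_force: 0.0
```

Request:
step_arm --targets '[0.4,0,0,0,0,0,0,0.2,0,0,0,0,0,0,0,0,0,0,0,0,0,0,0,0,0,0,0,0,0,0,0,0,0,0,0,0,0,0,0,0,0,0,0,0,0,0,0,0,0,0,0,0,0,0,0,0]'

```text
time: 14.38
tool_pos: [478.8, -111.3, 159.7]
tcp_rot: [3.142, -0.0, -0.212]
contact_force: [-0.2, -0.1, -0.6]
grip_width: 16.4
finger_force: 0.0
```

```bash
python3 -c "
from h import *
delta([478.5,-111.3,159],-0.211)"
```

```text
t 14.375 pos [ 478.8 -111.3  159.7] rpy [ 3.142 -0.    -0.212] q [-0.38  0.38  1.75 -0.    1.01  1.4 ] F [-0.2 -0.1 -0.6] M [ 0.05 -0.02  0.02] w 16.4 0.0
shift [-0.003  0.001  0.007] turn [ 0.    -0.    -0.001]
```

Request:
step_arm --targets '[0,0,0,0,0,0,0,0,0,0,0,0,0,0,0,0,0,0,0,0,0.1,0,0,0,0,0,0,0.2,0,0,0,0,0,0,0.3,0,0,0,0,0,0,0.4,0,0,0,0,0,0,0.5,0,0,0,0,0,0,0.5]'

```text
time: 15.38
tool_pos: [478.6, -111.8, 159.7]
tcp_rot: [3.14, -0.0, -0.604]
contact_force: [-2.1, -3.5, 0.7]
grip_width: 14.9
finger_force: 30.0
```

```bash
python3 -c "
from h import *
delta([478.5,-111.3,159],-1.611)"
```

```text
t 15.375 pos [ 478.6 -111.8  159.7] rpy [ 3.14  -0.    -0.604] q [-0.38  0.38  1.75 -0.    1.01  1.79] F [-2.1 -3.5  0.7] M [-0.44  0.36 -0.01] w 14.9 30.0
shift [-0.003 -0.004  0.007] turn [ 1.000e-03 -1.000e-03  1.283e+00]
```

It's past 0.3 rad with no resisting moment, so the combination took. I'll carry on to the stop.

Request:
step_arm --targets '[0,0,0,0,0,0,0.12,0,0,0,0,0,0,0.25,0,0,0,0,0,0,0.38,0,0,0,0,0,0,0.51,0,0,0,0,0,0,0.64,0,0,0,0,0,0,0.77,0,0,0,0,0,0,0.9,0,0,0,0,0,0,1,0,0,0,0,0,0,1]'

```text
time: 16.5
tool_pos: [477.5, -112.5, 159.7]
tcp_rot: [3.138, -0.001, -1.388]
contact_force: [-6.9, -6.3, 1.7]
grip_width: 15.3
finger_force: 30.0
```

Request:
step_arm --targets '[0,0,0,0,0,0,0.08,0,0,0,0,0,0,0.16,0,0,0,0,0,0,0.22,0,0,0,0,0,0,0.27,0,0,0,0,0,0,0.3,0,0,0,0,0,0,0.3]'

```text
time: 17.25
tool_pos: [477.0, -112.5, 159.6]
tcp_rot: [3.138, -0.002, -1.623]
contact_force: [-8.6, -7.7, 3.6]
grip_width: 14.8
finger_force: 30.0
```

```bash
python3 - <<'E'
from h import *
delta([478.5,-111.3,159],-1.611)
p,d=bot.capture("scene");a=cv2.resize(p[170:300,150:340],(570,390),interpolation=cv2.INTER_CUBIC);cv2.imwrite("pics/s8.png",a)
E
```

```text
t 17.25 pos [ 477.  -112.5  159.6] rpy [ 3.138e+00 -2.000e-03 -1.623e+00] q [-0.39  0.38  1.75 -0.    1.02  2.81] F [-8.6 -7.7  3.6] M [-1.1   1.34  0.22] w 14.8 30.0
shift [-0.013 -0.014  0.006] turn [ 0.005 -0.003 -0.016]
```

View pics/s8.png

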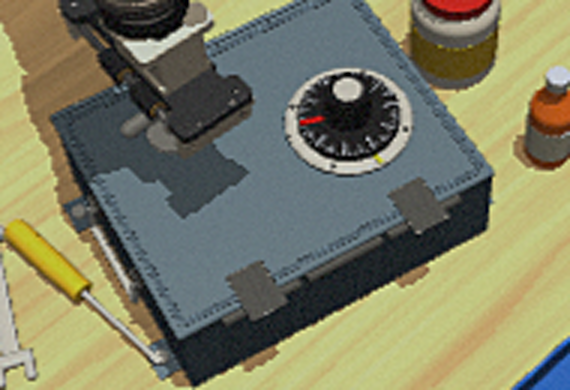

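The handle is against its stop: 1.41 rad, moment 0.22 N m, bar end visible at (133,123) lying crosswise. I'll work out the lift arc about the hinge line.

```bash
python3 - <<'E'
from h import *
o,t,r=pose();r=R.from_euler("xyz",[np.pi,0,-1.623])
a=-0.211;bx=np.array([np.cos(a),np.sin(a),0]);by=np.array([-np.sin(a),np.cos(a),0])
v=-190*bx+np.array([0,0,59.5])
for th in np.arange(.05,.451,.05):
    Q=R.from_rotvec(by*th);print(round(th,2),(r.inv().apply(Q.apply(v)-v)/100).round(3),((r.inv()*Q*r).as_rotvec()/(np.pi/4)).round(3))
E
```

```text
0.05 [ 0.005 -0.032 -0.094] [-0.063 -0.01   0.   ]
0.1 [ 0.011 -0.068 -0.187] [-0.126 -0.02  -0.   ]
0.15 [ 0.017 -0.109 -0.277] [-0.189 -0.03   0.   ]
0.2 [ 0.025 -0.154 -0.366] [-0.251 -0.04  -0.   ]
0.25 [ 0.033 -0.204 -0.452] [-0.314 -0.05  -0.   ]
0.3 [ 0.041 -0.257 -0.535] [-0.377 -0.06   0.   ]
0.35 [ 0.05  -0.315 -0.615] [-0.44 -0.07  0.  ]
0.4 [ 0.06  -0.377 -0.693] [-0.503 -0.081 -0.   ]
0.45 [ 0.071 -0.442 -0.767] [-0.566 -0.091 -0.   ]
```

Request:
step_arm --targets '[0,0.003,-0.016,-0.047,-0.031,-0.005,0,0,0.005,-0.032,-0.094,-0.063,-0.01,0,0,0.008,-0.05,-0.141,-0.095,-0.015,0,0,0.011,-0.068,-0.187,-0.126,-0.02,0,0,0.011,-0.068,-0.187,-0.126,-0.02,0]'

```text
time: 17.92
tool_pos: [483.7, -114.0, 178.0]
tcp_rot: [3.037, 0.014, -1.624]
contact_force: [-8.6, -7.1, 1.4]
grip_width: 14.9
finger_force: 30.0
```

```bash
python3 - <<'E'
from h import *
delta([478.5,-111.3,159])
a=-0.211;bx=np.array([np.cos(a),np.sin(a),0]);by=np.array([-np.sin(a),np.cos(a),0])
B=R.from_rotvec(by*.1);r=B*R.from_euler("xyz",[np.pi,0,-1.623])
v=B.apply(-190*bx+np.array([0,0,59.5]))
for th in np.arange(.05,.351,.05):
    Q=R.from_rotvec(by*th);print(round(th,2),(r.inv().apply(Q.apply(v)-v)/100).round(3),((r.inv()*Q*r).as_rotvec()/(np.pi/4)).round(3))
E
```

```text
t 17.925 pos [ 483.7 -114.   178. ] rpy [ 3.037  0.014 -1.624] q [-0.37  0.42  1.63 -0.02  1.2   2.83] F [-8.6 -7.1  1.4] M [-0.92  1.28  0.28] w 14.9 30.0
shift [-0.021  0.033  0.195] turn [0 0 0]
0.05 [ 0.005 -0.032 -0.094] [-0.063 -0.01   0.   ]
0.1 [ 0.011 -0.068 -0.187] [-0.126 -0.02  -0.   ]
0.15 [ 0.017 -0.109 -0.277] [-0.189 -0.03   0.   ]
0.2 [ 0.025 -0.154 -0.366] [-0.251 -0.04  -0.   ]
0.25 [ 0.033 -0.204 -0.452] [-0.314 -0.05   0.   ]
0.3 [ 0.041 -0.257 -0.535] [-0.377 -0.06   0.   ]
0.35 [ 0.05  -0.315 -0.615] [-0.44 -0.07  0.  ]
```

Forces are small and the lid is rising with the tool. Another 0.3 rad to go.

Request:
step_arm --targets '[0,0.003,-0.016,-0.047,-0.031,-0.005,0,0,0.005,-0.032,-0.094,-0.063,-0.01,0,0,0.008,-0.05,-0.141,-0.095,-0.015,0,0,0.011,-0.068,-0.187,-0.126,-0.02,0,0,0.014,-0.089,-0.232,-0.158,-0.025,0,0,0.017,-0.109,-0.277,-0.189,-0.03,0,0,0.021,-0.131,-0.322,-0.22,-0.035,0,0,0.025,-0.154,-0.366,-0.251,-0.04,0,0,0.029,-0.179,-0.409,-0.283,-0.045,0,0,0.033,-0.204,-0.452,-0.314,-0.05,0,0,0.037,-0.23,-0.494,-0.346,-0.055,0,0,0.041,-0.257,-0.535,-0.377,-0.06,0,0,0.041,-0.257,-0.535,-0.377,-0.06,0,0,0.041,-0.257,-0.535,-0.377,-0.06,0]'

```text
time: 19.68
tool_pos: [514.5, -120.7, 229.0]
tcp_rot: [2.742, 0.06, -1.637]
contact_force: [-7.9, -6.1, 1.5]
grip_width: 15.5
finger_force: 30.1
```

```bash
cat > lid.py <<'E'
from h import *
def lid():
    a=-0.211;bx=np.array([np.cos(a),np.sin(a),0]);by=np.array([-np.sin(a),np.cos(a),0])
    H=np.array([478.5,-111.3,0])+190*bx+70*by
    p,d=bot.capture("scene");W=cloud("scene",d);L=(W-H);x=L@bx;y=L@by;z=W[...,2]
    m=(d>0)&(x<-30)&(x>-245)&((y>150)|((y<-20)&(x>-120)))&(abs(y)<155)&(z>108)&(z<230)
    m=(d>0)&(x<-20)&(x>-120)&(y<-20)&(y>-155)&(z>100)&(z<230)
    k=np.polyfit(x[m],z[m],1);print("n",m.sum(),"lid angle",-np.arctan(k[0]),"resid",np.std(z[m]-np.polyval(k,x[m])))
    return p
E
python3 - <<'E'
from lid import *
delta([478.5,-111.3,159]);p=lid()
E
```

```text
t 19.675 pos [ 514.5 -120.7  229. ] rpy [ 2.742  0.06  -1.637] q [-0.35  0.6   1.24 -0.06  1.71  2.85] F [-7.9 -6.1  1.5] M [-0.78  0.97  0.63] w 15.5 30.1
shift [-0.029  0.063  0.79 ] turn [0 0 0]
n 1951 lid angle 0.39760913218326205 resid 2.791146493880427
```

The lid measures 0.398 rad, about 101 mm at the front edge. I'll release and back off along the lid normal.

Request:
step_arm --targets '[0.2,0,0,0,0,0,0,0.4,0,0,0,0,0,0,0.6,0,0,0,0,0,0,0.6,0,0,0,0,0,0,0.6,0,0,0,0,0,0,0.6,0,0,-0.2,0,0,0,0.6,0,0,-0.5,0,0,0,0.6,0,0,-0.8,0,0,0,0.6,0,0,-1,0,0,0,0.6,0,0,-1,0,0,0,0.6,0,0,-1,0,0,0]'

```text
time: 21.1
tool_pos: [553.8, -127.4, 320.2]
tcp_rot: [2.745, 0.062, -1.638]
contact_force: [0.2, 0.2, 0.1]
grip_width: 55.5
finger_force: 0.0
```

```bash
python3 - <<'E'
from lid import *
delta([478.5,-111.3,159]);p=lid();cv2.imwrite("pics/s9.png",p)
E
```

```text
t 21.1 pos [ 553.8 -127.4  320.2] rpy [ 2.745  0.062 -1.638] q [-0.34  0.63  0.93 -0.05  1.98  2.85] F [0.2 0.2 0.1] M [ 0.15 -0.26 -0.04] w 55.5 0.0
shift [-0.011  0.078  1.784] turn [0 0 0]
n 2070 lid angle 0.397605637965641 resid 2.8677501315488167
```

View pics/s9.png

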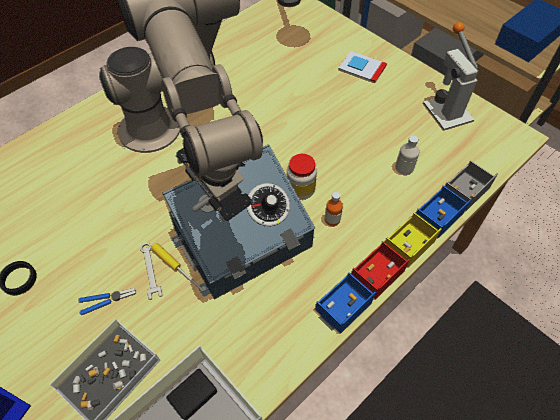

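The lid stays open at 0.398 rad with the dial at (268,203). The tools, bottles and tub are where they were, and the gripper is clear with no contact force. I'll hand it in.

```bash
python3 -c "
from plant import bot
print(bot.close_job())"
```

```text
the job is handed in; nothing more can be done
None
```

The strongbox is open and the job is handed in: I dialled 60–80–70, each within about half a number by camera, turned the T-handle to its stop and left the lid standing open about 100 mm at the front edge, with the things on the bench undisturbed, in about 21 s of robot time.

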